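Ram gift soaps down a clear tube

TASK

Three wrapped soaps have hung up on their way down the clear gift tube in the copper stand: take the wooden packing rod from its pot and ram them down until the whole stack bottoms out firmly on the platform hidden inside (the drag of the snug soaps is not the bottom), pressing firmly home for a moment without crushing them. Then stand the rod back upright in its pot and let go. Leave the lantern, the glass cardinal and the church alone.

Things in the scene. Friction and masses are not known exactly. Their poses are not given: they have to be found in the camera images.
- stand: packing stand, fixed: square copper base plate 110 x 110 x 8 mm with a brass collar (52 mm across, 18 mm high) round the foot of the tube. Origin: centre of the plate's underside, on the shelf; z up.
- tube: clear upright plastic gift tube held fixed in the stand's collar: 39 mm outside, 34 mm bore, 128 mm tall, open at the top. Origin: centre of its underside (8 mm above the shelf), z up. Behind its green paper band a stiff card platform is hidden in the bore: its upper face lies 9 to 33 mm above this origin, differs from tube to tube, is not measured and must be felt. It gives 1 to 2 mm under a firm press.
- tube_mouth (a point): centre of the tube's open mouth, level with its rim, 128 mm above the tube's underside (136 mm above the shelf)
- soap_top: uppermost of three flat round soaps in paper, blue, 32 mm across, 16 mm thick; origin: centre of its underside. It can only slide along the tube, with a drag of about 2.5 N (all three together 7.5 N), and stays where left. At the start 2 to 24 mm of gap under it. A press of 15 to 25 N on the bottomed stack is firm (under 14 N is not) and safe; over 45 N crushes soaps.
- soap_mid: middle soap, yellow, same size, origin and drag as the top one; 2 to 26 mm of gap under it at the start
- soap_low: lowest soap, pink, same size, origin and drag; 6 mm or more above the platform at the start
- rod_handle (a point): middle of the dark round handle of the loose wooden packing rod: the place to grip. Handle 26 mm across, 54 mm long; its top is 27 mm above this point, and a guard (36 mm across, 6 mm thick) lies 27 to 33 mm below. Below it a pale round shank, 26 mm across, 95 mm long, ends in the flat foot 128 mm below this point. z runs from foot to handle.
- rod_foot (a point): centre of the rod's flat foot (26 mm across); z runs up the rod
- pot: fixed blue stoneware pot that the rod stands in: 50 mm outside, 34 mm bore, 60 mm tall, its inner floor 6 mm above the shelf. Origin: centre of its underside.
- lantern_center (a point): miniature tin lantern (loose, 54 x 54 x 120 mm high), point on its axis 50 mm above its underside; bystander
- cardinal_center (a point): red glass cardinal on a round glass foot (loose, about 90 x 40 mm, 80 mm high), point 30 mm above its underside; bystander
- church_center (a point): plaster church with a brown steeple (loose, 44 x 62 mm, 123 mm high), point 50 mm above its underside; bystander
- rod: the packing rod as a whole (155 mm long, about 70 g, stands upright in the pot at the start); origin at the centre of its foot, same as point rod_foot
Mind the look-alikes: they are no part of the job. Of the things that look like the rod, the largest one is meant.

How it is judged:
On the way:
1. the stack is pressed firmly home with the rod: soaps tight together, the rod pressing on the top soap with over 12 N and the lowest soap on the platform with over 5 N, kept up for 0.3 s (contact force between rod and soap_top above 12 N and contact force between soap_low and tube above 5 N and z of soap_top in the frame of soap_mid below 0.0175 m and z of soap_mid in the frame of soap_low below 0.0175 m), for 0.3 s.
At the end, for the whole second after the job is handed in: The three soaps are tight together (gaps under 1.5 mm) with the lowest one resting on the platform, and the rod stands in its pot, released and at rest: foot within 10 mm of the pot's axis and within 6 mm of its floor, tilted under 0.2 rad (z of soap_top in the frame of soap_mid below 0.0175 m and z of soap_mid in the frame of soap_low below 0.0175 m and contact force between soap_low and tube above 0.01 N and horizontal distance between rod_foot and pot below 0.01 m and z of rod_foot in the frame of pot below 0.012 m and angle between rod_foot's own z axis and vertical below 0.2 rad and linear speed of rod below 0.02 m/s); the robot touches nothing.
It fails at once if the soaps are crushed: the rod presses on the top soap with more than 45 N (contact force between rod and soap_top above 45 N).
It fails at once if the lantern is moved more than 25 mm or tipped more than 0.35 rad (distance of lantern_center from where it was at the start of the episode above 0.025 m or angle between lantern_center's own z axis and vertical above 0.35 rad).
It fails at once if the cardinal is moved more than 25 mm or tipped more than 0.35 rad (distance of cardinal_center from where it was at the start of the episode above 0.025 m or angle between cardinal_center's own z axis and vertical above 0.35 rad).
It fails at once if the church is moved more than 25 mm or tipped more than 0.35 rad (distance of church_center from where it was at the start of the episode above 0.025 m or angle between church_center's own z axis and vertical above 0.35 rad).
It also fails if it takes over 54 s, if anything falls off the work surface, if the arm or the gripper's body presses on something with over 40 N, if the wrist force passes 120 N, or if a joint passes its speed limit or range.

ROBOT

A 7-joint arm with a two-finger parallel gripper is mounted at the origin on the work surface. World frame = base frame: x ahead of the robot, y to its left, z up, the work surface at z = 0. Lengths are in m, angles in rad, forces in N, time in s.
With the tool pointing down it reaches from about 0.35 to 0.9 m from the base axis. Payload 8.1 kg.
Tool frame: the origin (TCP) lies midway between the tips of the shut fingers; the grasp point (between the pads) lies 19 mm behind it; z points along the fingers, y is the line along which they close (so a half turn about z gives the same grasp; the last joint's range is limited). The gripper opens to 92 mm and grips with 3 to 60 N. Pads are 19 mm wide; open, the fingers measure 130 mm over their backs; the gripper's body (75 mm by 190 mm) begins 47 mm behind the grasp point.
Start: joints at [1.12, 0.434, 0.025, 1.573, -0.012, 1.134, -0.075], TCP at [0.213, -0.588, 0.227] pointing down, gripper open.
Joint ranges: [-2.62, 2.62], [-0.44, 2.09], [-1.27, 1.32], [0.08, 2.57], [-1.32, 4.46], [0.12, 2], [-2.74, 2.74]. Speed limits (rad/s): [2.22, 2.22, 3.01, 3.01, 3.14, 3.14, 3.14].

INTERFACE

Orientations are given as a rotation vector (axis times angle).
In Python, from cell import arm gives the robot as it stands.
- The arm moves only by the tool move_arm, never from a script. Its argument "motion" is a list of rows, each an object of numbers: "tx", "ty", "tz": the shift along the tool's x, y, z normalised to -1 to 1, where 1 is 1000 mm; "twist": the turn about the tool's z normalised to -1 to 1, where 1 is pi/2 rad. In form: [{"tx": .., "ty": .., "tz": .., "twist": ..}, ...]. A call has 1 to 12 rows; each row shifts and turns the commanded pose from where the row before left it, along the tool's axes as they then stand; what a row does not reach is not made up. A row lasts 1/10 s, in which the tool goes at most 50 mm and 8.59 degrees, less where a joint would pass 70% of its speed; a pose out of reach is approached as far as the arm can. A call with a number of a shift or a turn outside -1 to 1 is refused whole. A call with a gripper value outside its range is refused whole. "gripper" is the gripper's target within -1 to 1 (shut at 1, half-way at 0, fully open at -1), set as the call begins (left out, the last holds). The fingers move at their own pace and stop on an object; "squeeze" is the grip in N (left out, the last holds). Time passes only in rows, so rows that do not move let the fingers close. It gives the time, the measured TCP pose, the force, the opening and the grip force at its end, in the units of the state.
- arm.observe(): the state, without advancing time (a new reading comes with each control period).
- arm.get_image(name): name is "scene" or "top" or "wrist"; returns the picture (400x640x3 uint8, red, green, blue); there is no depth.
- arm.calibration(name): a dict with "K" (3x3 intrinsics, pixels), "k1" (the pictures are not rectified: a ray, as slopes to the right and down, at radius r is drawn at 1 + k1 r^2 times it, then the intrinsics apply), "T" (4x4, takes a point from camera to world coordinates). Camera axes: x right, y down, z forward; pixel columns grow to the right and rows downward; lengths in m; the calibration is good to about 2 mm. A picture is of the moment at which its call begins: read the wrist's pose just before it. calibration takes no time and is no camera call; for the wrist camera it gives the pose at the moment of the call.
- arm.sign_off(): hands the job in; it is judged then, once.
Trained networks look in the newest picture that a camera, given by its name, has taken for a name from the list of things; names that differ only in an ending like _2 or _b are one class to them, and where a whole thing is asked for, a point or a joint stands for the part that bears it (a point fixed in the world has none). Each returns a list of dicts, best first, with "conf" (0 to 1); they miss things now and then, are a little off and sometimes report something else, mostly with a low value. They report only what shows in the picture. A call takes as long as a camera call. They do not tell look-alikes from the thing itself.
- arm.look_for(camera, query): "point" ([column, row] as shares, 0 to 1, of the picture: columns of its width, rows of its height, amid what is visible of it).
- arm.regions_of(camera, query): "region" (400x640 bool, what is visible of it) and "point" ([column, row] as shares, 0 to 1, of the picture: columns of its width, rows of its height, amid what is visible of it).
- arm.place_of(camera, query): "point" ([column, row] as shares, 0 to 1, of the picture: columns of its width, rows of its height: a listed point, or the origin of a listed thing).
The state is a dict: "clock": time; "joints": joint angles; "dq": joint speeds; "joint_efforts": joint torques, N m; "position": TCP position; "ee_rot": TCP orientation; "force": force on the tool from outside, world axes, zero at the start; "ft_torque": the same for the moment, N m; "width": opening from 0.0 (shut) to 1.0 (fully open); "gripper_force": force on a finger pad.
Only numpy, scipy, OpenCV 4.12 (cv2) and the standard library are available. Lean on these libraries where they do the work, as an engineer would, in place of code of your own. Each camera call takes 0.05 s, during which the arm holds its last target. There are 200 camera calls.

## Working session

There is one attempt and no reset: what is moved stays moved. The work goes in short steps, Python scripts to look and compute and a tool call to move; the robot and the scene stay as the last step left them, time stands still between calls to the robot, and variables do not carry over. Pictures are saved under pics/ and viewed, at most 10 in all, crops included, and the job is handed in when it is done.

Besides the shell and the picture viewer there is one more tool, called after ">>>" by a JSON object that holds its "fn" and its "kwargs", one argument or row to a line. move_arm: Moves the arm, as the interface text tells. Scaled input: -1 to 1 covers 1000 mm each way for a shift and pi/2 rad each way for a turn. Its arguments: {"type":"object","properties":{"motion":{"type":"array","items":{"type":"object","properties":{"tx":{"type":"number"},"ty":{"type":"number"},"tz":{"type":"number"},"twist":{"type":"number"}}}},"gripper":{"type":"number"},"squeeze":{"type":"number"}},"required":["motion"]}

```bash
mkdir -p pics; cat > h.py <<'E'
import numpy as np, cv2
from cell import arm
from scipy.spatial.transform import Rotation as R
def ray(cam,pt,C=None):
    C=C or arm.calibration(cam);K=np.array(C["K"]);k=C["k1"];T=np.array(C["T"])
    u=np.array([pt[0],pt[1]],float)
    d=np.array([(u[0]-K[0,2])/K[0,0],(u[1]-K[1,2])/K[1,1]]);s=d.copy()
    for _ in range(30): s=d/(1+k*(s@s))
    v=T[:3,:3]@np.array([s[0],s[1],1]);return T[:3,3],v/np.linalg.norm(v)
def tri(rs):
    A=0;b=0
    for o,v in rs:
        P=np.eye(3)-np.outer(v,v);A=A+P;b=b+P@o
    return np.linalg.solve(A,b)
def atz(r,z): o,v=r;return o+v*(z-o[2])/v[2]
def save(cam,n):
    im=arm.get_image(cam);cv2.imwrite(f"pics/{n}.png",cv2.cvtColor(np.asarray(im),cv2.COLOR_RGB2BGR));return im
E
python3 - <<'E'
from h import *
s=arm.observe();print({k:np.round(v,3) for k,v in s.items()})
for c in("scene","top"):
    save(c,c+"0")
    for q in("tube_mouth","stand","pot","rod_handle","rod_foot","lantern_center","cardinal_center","church_center"):
        for d in arm.place_of(c,q)[:3]: 
            p=np.array(d["point"])*[640,400];print(c,q,round(d["conf"],2),p.round(1),atz(ray(c,p),{"tube_mouth":.136,"rod_handle":.134,"rod_foot":.006,"stand":0,"pot":0}.get(q,.05)).round(3))
E
```

```text
{'clock': np.float64(0.0), 'joints': array([ 1.12 ,  0.435,  0.025,  1.574, -0.012,  1.134, -0.075]), 'dq': array([-0.001,  0.   , -0.   ,  0.   , -0.   , -0.001, -0.001]), 'joint_efforts': array([-0.0000e+00, -6.6785e+01,  9.8500e-01, -3.1446e+01, -6.0000e-02,
        4.3000e-02,  0.0000e+00]), 'position': array([ 0.213, -0.587,  0.226]), 'ee_rot': array([-3.093e+00, -5.430e-01,  1.000e-03]), 'force': array([-0.244,  0.063, -0.401]), 'ft_torque': array([-0.029, -0.012,  0.014]), 'gripper_force': np.float64(0.0), 'width': np.float64(0.998)}
scene tube_mouth 0.88 [296.2 130.3] [ 0.5   -0.181  0.136]
scene tube_mouth 0.26 [301.6 140.7] [ 0.51  -0.141  0.136]
scene stand 0.73 [303.  166.7] [ 0.487 -0.175  0.   ]
scene pot 0.94 [355.9 279.4] [0.585 0.187 0.   ]
scene rod_handle 0.8 [389.1 290.8] [0.601 0.291 0.134]
scene rod_handle 0.75 [331.5 229.4] [0.607 0.117 0.134]
scene rod_handle 0.58 [361.3 242.8] [0.577 0.179 0.134]
scene rod_foot 0.85 [333.  258.2] [0.597 0.115 0.006]
scene rod_foot 0.56 [378.8 306.7] [0.587 0.269 0.006]
scene lantern_center 0.95 [237.1 126.8] [ 0.581 -0.375  0.05 ]
scene cardinal_center 0.7 [307.6 227.5] [0.613 0.035 0.05 ]
scene cardinal_center 0.57 [297.6 130.3] [ 0.446 -0.263  0.05 ]
scene church_center 0.62 [447.4 341.3] [0.542 0.41  0.05 ]
scene church_center 0.48 [301.3 168.3] [ 0.52  -0.132  0.05 ]
top tube_mouth 0.44 [375.  216.3] [ 0.494 -0.17   0.136]
top pot 0.47 [255.5 188.3] [0.587 0.188 0.   ]
top rod_handle 0.66 [223.7 190.7] [0.566 0.256 0.134]
top rod_handle 0.51 [244.8 184.7] [0.583 0.196 0.134]
top rod_handle 0.43 [278.1 185.6] [0.581 0.102 0.134]
top rod_foot 0.72 [256.5 191.1] [0.578 0.183 0.006]
top rod_foot 0.42 [285.5 188.5] [0.586 0.092 0.006]
top rod_foot 0.4 [228.1 191.4] [0.577 0.273 0.006]
top lantern_center 0.67 [440.6 188.9] [ 0.58  -0.384  0.05 ]
top cardinal_center 0.44 [310.2 181.4] [0.603 0.013 0.05 ]
top church_center 0.54 [178.7 200.7] [0.544 0.413 0.05 ]
```

View pics/scene0.png

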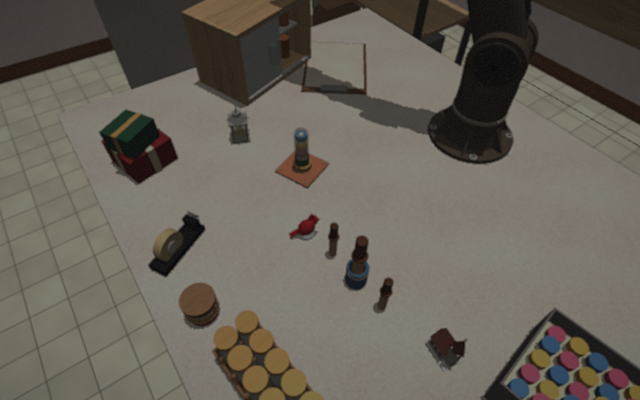

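View pics/top0.png

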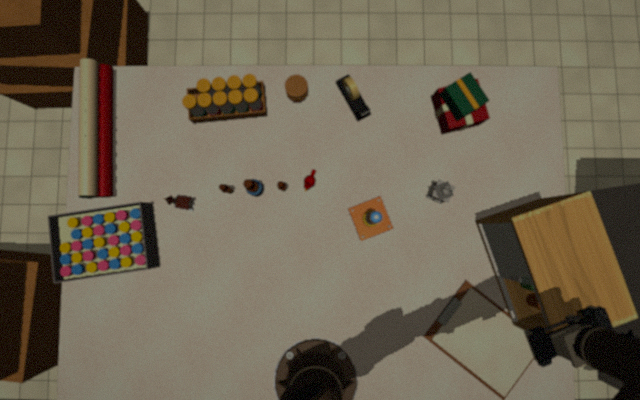

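The rod stands in the blue pot (scene ~(360,255), top ~(254,187)) between two smaller look-alikes. The tube is on the copper plate (scene (301,150), top (374,217)). I'll turn the tool so the fingers close along world x, then move over the pot.

>>> {"fn": "move_arm", "kwargs": {
  "motion": [
    {"twist": -0.0865,"tz": -0.01},
    {"twist": -0.0865,"tz": -0.01},
    {"twist": -0.0865,"tz": -0.01},
    {"twist": -0.0865,"tz": -0.01},
    {"twist": -0.0865,"tz": -0.01},
    {"twist": -0.0865,"tz": -0.01},
    {"twist": -0.0865,"tz": -0.01},
    {"twist": -0.0865,"tz": -0.01},
    {"twist": -0.0865,"tz": -0.01}
  ],
  "gripper": -1
}}

```text
invalid input
```

>>> {"fn": "move_arm", "kwargs": {
  "motion": [
    {"tx": 0.035,"ty": 0.0185},
    {"tx": 0.035,"ty": 0.0185},
    {"tx": 0.035,"ty": 0.0185},
    {"tx": 0.035,"ty": 0.0185},
    {"tx": 0.035,"ty": 0.0185},
    {"tx": 0.035,"ty": 0.0185},
    {"tx": 0.035,"ty": 0.0185},
    {"tx": 0.035,"ty": 0.0185},
    {"tx": 0.035,"ty": 0.0185},
    {"tx": 0.035,"ty": 0.0185},
    {"tx": 0.035,"ty": 0.0185},
    {}
  ]
}}

```text
invalid input
```

>>> {"fn": "move_arm", "kwargs": {
  "motion": [
    {"tx": 0,"ty": 0,"twist": -0.0865,"tz": -0.01},
    {"tx": 0,"ty": 0,"twist": -0.0865,"tz": -0.01},
    {"tx": 0,"ty": 0,"twist": -0.0865,"tz": -0.01},
    {"tx": 0,"ty": 0,"twist": -0.0865,"tz": -0.01},
    {"tx": 0,"ty": 0,"twist": -0.0865,"tz": -0.01},
    {"tx": 0,"ty": 0,"twist": -0.0865,"tz": -0.01},
    {"tx": 0,"ty": 0,"twist": -0.0865,"tz": -0.01},
    {"tx": 0,"ty": 0,"twist": -0.0865,"tz": -0.01},
    {"tx": 0,"ty": 0,"twist": -0.0865,"tz": -0.01}
  ],
  "gripper": -1
}}

```text
clock: 1.8
position: [0.2129, -0.5876, 0.3172]
ee_rot: [-2.216, -2.227, 0.0]
force: [0.5, 0.5, -0.2]
width: 1.005
gripper_force: 0.0
```

>>> {"fn": "move_arm", "kwargs": {
  "motion": [
    {"tx": 0.038,"ty": 0.018,"tz": 0,"twist": 0},
    {"tx": 0.038,"ty": 0.018,"tz": 0,"twist": 0},
    {"tx": 0.038,"ty": 0.018,"tz": 0,"twist": 0},
    {"tx": 0.038,"ty": 0.018,"tz": 0,"twist": 0},
    {"tx": 0.038,"ty": 0.018,"tz": 0,"twist": 0},
    {"tx": 0.038,"ty": 0.018,"tz": 0,"twist": 0},
    {"tx": 0.038,"ty": 0.018,"tz": 0,"twist": 0},
    {"tx": 0.038,"ty": 0.018,"tz": 0,"twist": 0},
    {"tx": 0.038,"ty": 0.018,"tz": 0,"twist": 0},
    {"tx": 0.038,"ty": 0.018,"tz": 0,"twist": 0},
    {"tx": 0,"ty": 0,"tz": 0,"twist": 0},
    {"tx": 0,"ty": 0,"tz": 0,"twist": 0}
  ]
}}

```text
clock: 3.0
position: [0.3933, -0.207, 0.3169]
ee_rot: [2.219, 2.223, -0.0]
force: [-0.3, -0.9, -0.2]
width: 1.002
gripper_force: 0.0
```

```bash
python3 - <<'E'
from h import *
save("wrist","w1");C=arm.calibration("wrist");print(np.round(C["T"],3).tolist(),arm.observe()["position"])
for q,z in(("tube_mouth",.136),("stand",0),("soap_top",.1)):
    for d in arm.place_of("wrist",q)[:3]:
        p=np.array(d["point"])*[640,400];print(q,round(d["conf"],2),p.round(1),atz(ray("wrist",p,C),z).round(4))
E
```

```text
[[1.0, 0.0, -0.0, 0.392], [0.0, -0.963, -0.268, -0.135], [-0.0, 0.268, -0.963, 0.476], [0.0, 0.0, 0.0, 1.0]] [ 0.39288778 -0.20808723  0.31679059]
tube_mouth 0.8 [429.  147.4] [ 0.4947 -0.1762  0.136 ]
stand 0.66 [397.5 130.3] [ 0.4891 -0.1686  0.    ]
stand 0.41 [399.6 134.2] [ 0.4924 -0.174   0.    ]
soap_top 0.6 [423.4 139.1] [ 0.4985 -0.1712  0.1   ]
```

View pics/w1.png

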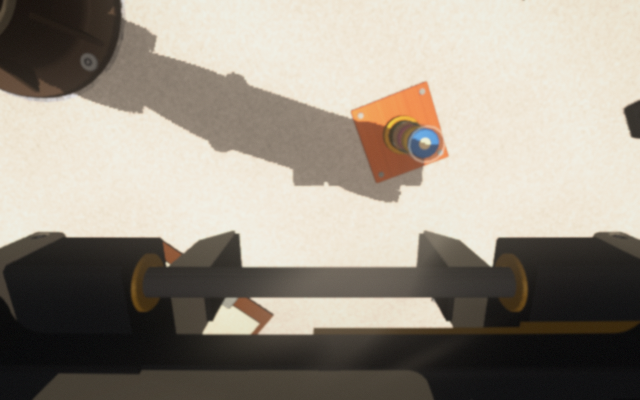

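>>> {"fn": "move_arm", "kwargs": {
  "motion": [
    {"tx": 0,"ty": 0.034,"tz": 0,"twist": 0},
    {"tx": 0,"ty": 0.034,"tz": 0,"twist": 0},
    {"tx": 0,"ty": 0.034,"tz": 0,"twist": 0},
    {"tx": 0,"ty": 0,"tz": 0,"twist": 0},
    {"tx": 0,"ty": 0,"tz": 0,"twist": 0}
  ]
}}

```text
clock: 3.7
position: [0.4949, -0.2083, 0.316]
ee_rot: [-2.221, -2.219, 0.001]
force: [0.9, 0.4, -0.0]
width: 0.999
gripper_force: 0.0
```

```bash
python3 - <<'E'
from h import *
C=arm.calibration("wrist");im=save("wrist","w2");print(arm.observe()["position"])
for q,z in(("tube_mouth",.136),("stand",0)):
    for d in arm.place_of("wrist",q)[:3]:
        p=np.array(d["point"])*[640,400];print(q,round(d["conf"],2),p.round(1),atz(ray("wrist",p,C),z).round(4))
p=[int(v) for v in p]
c=im[max(0,p[1]-70):p[1]+70,p[0]-80:p[0]+80]
cv2.imwrite("pics/w2c.png",cv2.resize(cv2.cvtColor(c,cv2.COLOR_RGB2BGR),None,fx=4,fy=4));print("crop origin",p[0]-80,max(0,p[1]-70))
E
```

```text
[ 0.49428089 -0.20842922  0.31629323]
tube_mouth 0.72 [329.  143.2] [ 0.494  -0.1719  0.136 ]
tube_mouth 0.66 [327.1 137.2] [ 0.492  -0.1658  0.136 ]
stand 0.64 [326.9 133.6] [ 0.4908 -0.1729  0.    ]
stand 0.37 [325.4 132.5] [ 0.4886 -0.1713  0.    ]
crop origin 245 62
```

View pics/w2c.png

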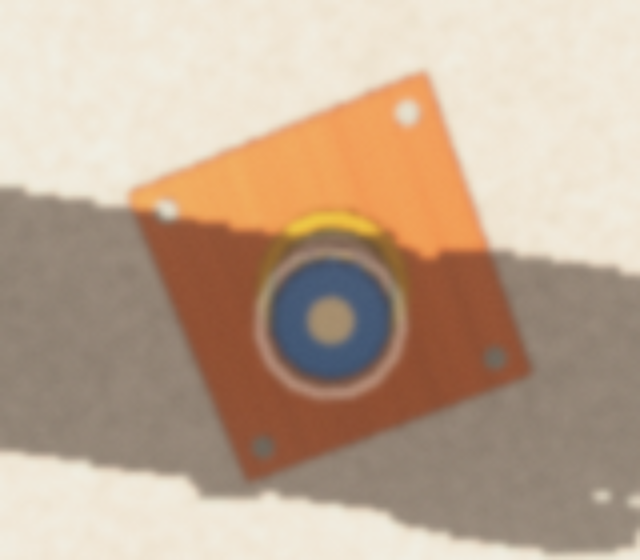

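The rim is at about px (327.4, 142.1) and the plate centre at (328.3, 131.6). Next, the pot.

>>> {"fn": "move_arm", "kwargs": {
  "motion": [
    {"tx": 0.036,"ty": 0.009,"tz": 0,"twist": 0},
    {"tx": 0.036,"ty": 0.009,"tz": 0,"twist": 0},
    {"tx": 0.036,"ty": 0.009,"tz": 0,"twist": 0},
    {"tx": 0.036,"ty": 0.009,"tz": 0,"twist": 0},
    {"tx": 0.036,"ty": 0.009,"tz": 0,"twist": 0},
    {"tx": 0.036,"ty": 0.009,"tz": 0,"twist": 0},
    {"tx": 0.036,"ty": 0.009,"tz": 0,"twist": 0},
    {"tx": 0.036,"ty": 0.009,"tz": 0,"twist": 0},
    {"tx": 0.036,"ty": 0.009,"tz": 0,"twist": 0},
    {"tx": 0.036,"ty": 0.009,"tz": 0,"twist": 0},
    {"tx": 0,"ty": 0,"tz": 0,"twist": 0},
    {"tx": 0,"ty": 0,"tz": 0,"twist": 0}
  ]
}}

```text
clock: 5.05
position: [0.5847, 0.1523, 0.3168]
ee_rot: [2.22, 2.222, -0.001]
force: [-0.1, -0.7, -0.4]
width: 0.998
gripper_force: 0.0
```

```bash
python3 - <<'E'
from h import *
C=arm.calibration("wrist");im=save("wrist","w3");print(arm.observe()["position"],np.round(np.array(C["T"])[:3,3],4))
for q,z in(("rod_handle",.134),("pot",0),("church_center",.05),("cardinal_center",.05)):
    for d in arm.place_of("wrist",q)[:3]:
        p=np.array(d["point"])*[640,400];print(q,round(d["conf"],2),p.round(1),atz(ray("wrist",p,C),z).round(4))
T=np.array(C["T"]);T[:3,3]-=arm.observe()["position"]-np.array([.49428,-.20843,.31629])
D=dict(C);D["T"]=T
print("rim",atz(ray("",(327.4,142.1),D),.136),"plate",atz(ray("",(328.3,131.6),D),.008))
E
```

```text
[0.58492191 0.15106685 0.31685094] [0.5839 0.2253 0.4761]
rod_handle 0.89 [335.3 211.2] [0.5909 0.1149 0.134 ]
rod_handle 0.86 [330.6 143.8] [0.5856 0.1876 0.134 ]
rod_handle 0.66 [324.2  60.5] [0.5792 0.2676 0.134 ]
pot 0.62 [329.7 130.8] [0.585  0.1912 0.    ]
cardinal_center 0.9 [345.8 248. ] [0.6076 0.0338 0.05  ]
cardinal_center 0.23 [328.8 133.5] [0.5837 0.1914 0.05  ]
rim [ 0.49133599 -0.16940001  0.136     ] plate [ 0.49199528 -0.1683652   0.008     ]
```

View pics/w3.png

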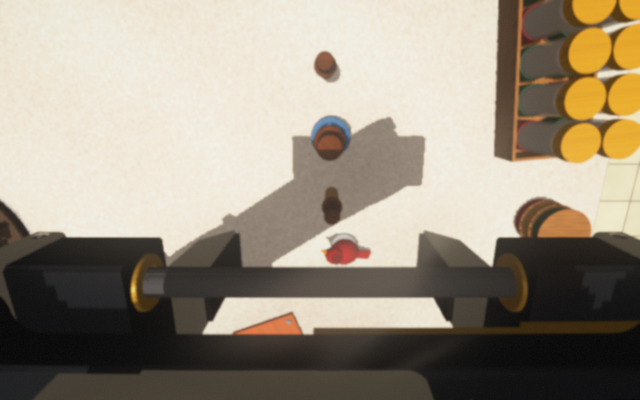

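The top of the rod is at px (330,143), with the look-alikes at (325,65) and (333,208). I'll move over the rod and descend.

>>> {"fn": "move_arm", "kwargs": {
  "motion": [
    {"tx": 0.019,"ty": 0,"tz": 0,"twist": 0},
    {"tx": 0.018,"ty": 0,"tz": 0,"twist": 0},
    {"tx": 0,"ty": 0,"tz": 0.033,"twist": 0},
    {"tx": 0,"ty": 0,"tz": 0.033,"twist": 0},
    {"tx": 0,"ty": 0,"tz": 0.033,"twist": 0},
    {"tx": 0,"ty": 0,"tz": 0.033,"twist": 0},
    {"tx": 0,"ty": 0,"tz": 0.033,"twist": 0},
    {"tx": 0,"ty": 0,"tz": 0.033,"twist": 0},
    {"tx": 0,"ty": 0,"tz": 0,"twist": 0},
    {"tx": 0,"ty": 0,"tz": 0,"twist": 0}
  ]
}}

```text
clock: 6.3
position: [0.5853, 0.1888, 0.1193]
ee_rot: [-2.222, -2.22, 0.001]
force: [0.1, -0.4, 0.8]
width: 1.001
gripper_force: 0.0
```

>>> {"fn": "move_arm", "kwargs": {
  "motion": [
    {"tx": 0,"ty": 0,"tz": 0,"twist": 0},
    {"tx": 0,"ty": 0,"tz": 0,"twist": 0},
    {"tx": 0,"ty": 0,"tz": 0,"twist": 0},
    {"tx": 0,"ty": 0,"tz": 0,"twist": 0},
    {"tx": 0,"ty": 0,"tz": 0,"twist": 0},
    {"tx": 0,"ty": 0,"tz": 0,"twist": 0},
    {"tx": 0,"ty": 0,"tz": 0,"twist": 0},
    {"tx": 0,"ty": 0,"tz": 0,"twist": 0},
    {"tx": 0,"ty": 0,"tz": 0,"twist": 0},
    {"tx": 0,"ty": 0,"tz": 0,"twist": 0}
  ],
  "gripper": 1,
  "squeeze": 50
}}

```text
clock: 7.3
position: [0.5851, 0.1893, 0.1186]
ee_rot: [-2.222, -2.221, 0.0]
force: [0.7, -0.2, 0.3]
width: 0.276
gripper_force: 50.0
```

>>> {"fn": "move_arm", "kwargs": {
  "motion": [
    {"tx": 0,"ty": 0,"tz": -0.01,"twist": 0},
    {"tx": 0,"ty": 0,"tz": -0.02,"twist": 0},
    {"tx": 0,"ty": 0,"tz": -0.033,"twist": 0},
    {"tx": 0,"ty": 0,"tz": -0.033,"twist": 0},
    {"tx": 0,"ty": 0,"tz": -0.033,"twist": 0},
    {"tx": 0,"ty": 0,"tz": -0.033,"twist": 0},
    {"tx": 0,"ty": 0,"tz": 0,"twist": 0}
  ]
}}

```text
clock: 8.0
position: [0.5868, 0.1909, 0.2865]
ee_rot: [2.219, 2.219, 0.012]
force: [1.0, 1.6, -0.0]
width: 0.277
gripper_force: 50.0
```

>>> {"fn": "move_arm", "kwargs": {
  "motion": [
    {"tx": -0.036,"ty": -0.0093,"tz": 0,"twist": 0},
    {"tx": -0.036,"ty": -0.0093,"tz": 0,"twist": 0},
    {"tx": -0.036,"ty": -0.0093,"tz": 0,"twist": 0},
    {"tx": -0.036,"ty": -0.0093,"tz": 0,"twist": 0},
    {"tx": -0.036,"ty": -0.0093,"tz": 0,"twist": 0},
    {"tx": -0.036,"ty": -0.0093,"tz": 0,"twist": 0},
    {"tx": -0.036,"ty": -0.0093,"tz": 0,"twist": 0},
    {"tx": -0.036,"ty": -0.0093,"tz": 0,"twist": 0},
    {"tx": -0.036,"ty": -0.0093,"tz": 0,"twist": 0},
    {"tx": -0.035,"ty": -0.0093,"tz": 0,"twist": 0},
    {"tx": 0,"ty": 0,"tz": 0,"twist": 0},
    {"tx": 0,"ty": 0,"tz": 0,"twist": 0}
  ]
}}

```text
clock: 9.2
position: [0.4916, -0.1702, 0.2806]
ee_rot: [-2.224, -2.219, 0.0]
force: [0.6, 0.3, -0.9]
width: 0.273
gripper_force: 50.0
```

```bash
python3 - <<'E'
from h import *
print(arm.observe()["position"],arm.observe()["force"])
C=arm.calibration("wrist");w=save("wrist","w4");s=save("scene","s4")
for c,q,z in(("wrist","rod_foot",.168),("wrist","tube_mouth",.136),("scene","rod_foot",.168),("scene","tube_mouth",.136),("wrist","pot",0)):
    for d in arm.place_of(c,q)[:3]:
        p=np.array(d["point"])*[640,400];print(c,q,round(d["conf"],2),p.round(1),atz(ray(c,p),z).round(4))
a=cv2.resize(s[90:200,240:370],(520,440),interpolation=cv2.INTER_CUBIC)
cv2.imwrite("pics/c4.png",cv2.cvtColor(a,cv2.COLOR_RGB2BGR))
E
```

```text
[ 0.49160184 -0.17017537  0.28061169] [ 0.59365184  0.25275199 -0.86826205]
wrist rod_foot 0.62 [329.2 197.5] [ 0.4919 -0.1705  0.168 ]
wrist tube_mouth 0.56 [332.5 188.4] [ 0.4951 -0.1705  0.136 ]
scene rod_foot 0.65 [330.8 255.3] [0.658  0.1831 0.168 ]
scene rod_foot 0.65 [380.  305.2] [0.6472 0.3128 0.168 ]
scene rod_foot 0.57 [303.1 119.7] [ 0.4833 -0.1734  0.168 ]
scene tube_mouth 0.61 [299.3 134.4] [ 0.502  -0.1639  0.136 ]
scene tube_mouth 0.26 [352.3 278.6] [0.6426 0.2328 0.136 ]
```

View pics/w4.png

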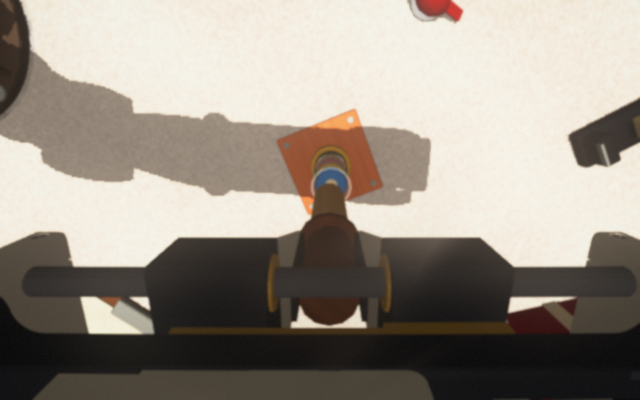

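View pics/c4.png

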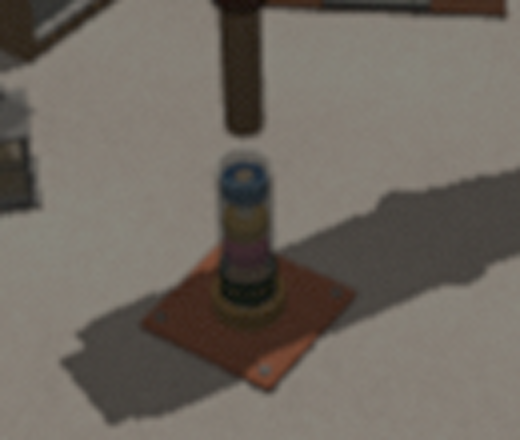

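```bash
python3 - <<'E'
from h import *
w=cv2.imread("pics/w4.png");s=cv2.imread("pics/s4.png")
C=arm.calibration("wrist")
a=cv2.resize(w[140:240,270:390],None,fx=5,fy=5,interpolation=cv2.INTER_CUBIC);cv2.imwrite("pics/w4c.png",a)
def proj(c,X,C):
    K=np.array(C["K"]);T=np.array(C["T"]);p=T[:3,:3].T@(np.array(X)-T[:3,3]);q=p[:2]/p[2];q=q*(1+C["k1"]*(q@q));return (K[:2,:2]@q+K[:2,2]).round(1)
S=arm.calibration("scene");t=arm.observe()["position"]
for n,X in(("foot",[t[0],t[1],.168]),("shank40",[t[0],t[1],.208]),("rim",[.4916,-.1702,.136]),("rim+2x",[.4936,-.1702,.136]),("rim+2y",[.4916,-.1682,.136])):
    print(n,proj("w",X,C),proj("s",X,S))
E
```

```text
foot [329.9 194.7] [301.1 122.1]
shank40 [330.  208.8] [300.6 109.1]
rim [329.  187.5] [301.4 131.5]
rim+2x [331.1 187.5] [300.7 131.8]
rim+2y [329.  185.4] [301.8 131.9]
```

View pics/w4c.png

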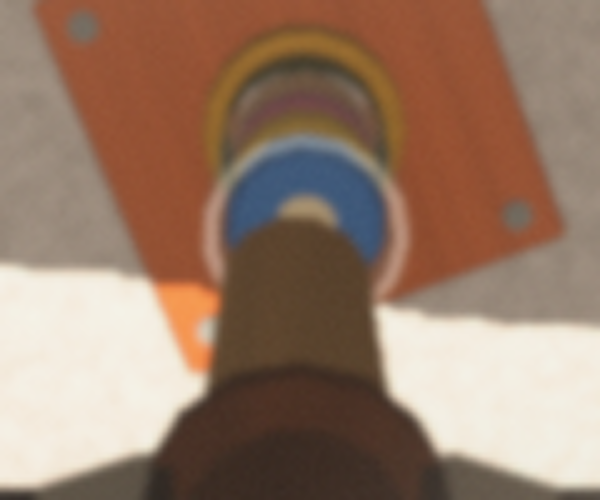

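The rim is at about +2 mm x and +1 mm y from the TCP. The foot is at about −0.5 mm x and −3 mm y. I'll correct by +2.5 mm x and +4 mm y, then descend gently.

>>> {"fn": "move_arm", "kwargs": {
  "motion": [
    {"tx": 0.004,"ty": 0.0025,"tz": 0,"twist": 0},
    {"tx": 0,"ty": 0,"tz": 0.01,"twist": 0},
    {"tx": 0,"ty": 0,"tz": 0.01,"twist": 0},
    {"tx": 0,"ty": 0,"tz": 0.005,"twist": 0},
    {"tx": 0,"ty": 0,"tz": 0.003,"twist": 0},
    {"tx": 0,"ty": 0,"tz": 0.003,"twist": 0},
    {"tx": 0,"ty": 0,"tz": 0.003,"twist": 0},
    {"tx": 0,"ty": 0,"tz": 0,"twist": 0}
  ]
}}

```text
clock: 10.35
position: [0.4944, -0.166, 0.2465]
ee_rot: [2.222, 2.221, -0.001]
force: [-0.1, -1.2, -2.2]
width: 0.274
gripper_force: 50.0
```

```bash
python3 - <<'E'
from h import *
o=arm.observe();print(o["position"],o["force"],o["ft_torque"])
w=save("wrist","w5")
cv2.imwrite("pics/w5c.png",cv2.cvtColor(cv2.resize(w[140:240,270:390],None,fx=5,fy=5,interpolation=cv2.INTER_CUBIC),cv2.COLOR_RGB2BGR))
E
```

```text
[ 0.49443265 -0.16596826  0.24645401] [-0.0629697  -1.17331171 -2.18111701] [-0.31875394 -0.02586441  0.01310622]
```

View pics/w5c.png

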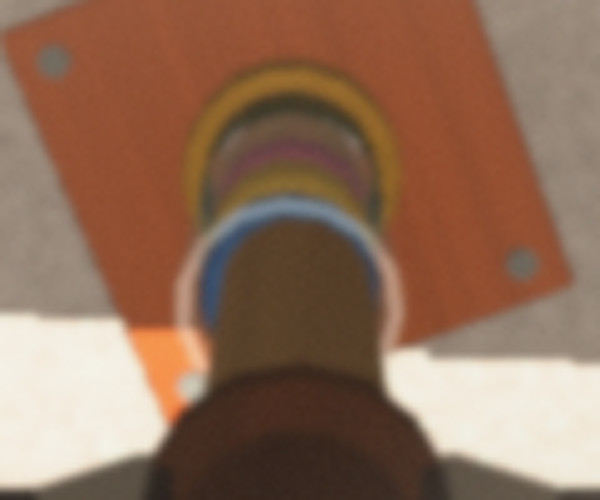

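>>> {"fn": "move_arm", "kwargs": {
  "motion": [
    {"tx": -0.0015,"ty": -0.0015,"tz": 0,"twist": 0},
    {"tx": 0,"ty": 0,"tz": 0.003,"twist": 0},
    {"tx": 0,"ty": 0,"tz": 0.003,"twist": 0},
    {"tx": 0,"ty": 0,"tz": 0,"twist": 0}
  ]
}}

```text
clock: 10.8
position: [0.493, -0.1671, 0.2404]
ee_rot: [-2.221, -2.221, 0.0]
force: [0.4, -0.7, -1.3]
width: 0.279
gripper_force: 50.0
```

>>> {"fn": "move_arm", "kwargs": {
  "motion": [
    {"tx": 0,"ty": 0,"tz": 0.003,"twist": 0},
    {"tx": 0,"ty": 0,"tz": 0.003,"twist": 0},
    {"tx": 0,"ty": 0,"tz": 0.002,"twist": 0},
    {"tx": 0,"ty": 0,"tz": 0,"twist": 0}
  ]
}}

```text
clock: 11.2
position: [0.493, -0.1671, 0.2324]
ee_rot: [-2.221, -2.221, 0.0]
force: [0.6, -0.3, -0.9]
width: 0.278
gripper_force: 50.0
```

>>> {"fn": "move_arm", "kwargs": {
  "motion": [
    {"tx": 0,"ty": 0,"tz": 0.003,"twist": 0},
    {"tx": 0,"ty": 0,"tz": 0.003,"twist": 0},
    {"tx": 0,"ty": 0,"tz": 0.003,"twist": 0},
    {"tx": 0,"ty": 0,"tz": 0.003,"twist": 0},
    {"tx": 0,"ty": 0,"tz": 0,"twist": 0}
  ]
}}

```text
clock: 11.7
position: [0.493, -0.1671, 0.2203]
ee_rot: [-2.221, -2.221, 0.0]
force: [-0.3, -0.2, -0.8]
width: 0.278
gripper_force: 50.0
```

>>> {"fn": "move_arm", "kwargs": {
  "motion": [
    {"tx": 0,"ty": 0,"tz": 0.003,"twist": 0},
    {"tx": 0,"ty": 0,"tz": 0.003,"twist": 0},
    {"tx": 0,"ty": 0,"tz": 0.003,"twist": 0},
    {"tx": 0,"ty": 0,"tz": 0.003,"twist": 0},
    {"tx": 0,"ty": 0,"tz": 0,"twist": 0}
  ]
}}

```text
clock: 12.2
position: [0.4931, -0.1671, 0.2085]
ee_rot: [2.222, 2.221, -0.0]
force: [-0.8, 0.4, 0.6]
width: 0.278
gripper_force: 50.0
```

>>> {"fn": "move_arm", "kwargs": {
  "motion": [
    {"tx": 0,"ty": 0,"tz": 0.002,"twist": 0},
    {"tx": 0,"ty": 0,"tz": 0,"twist": 0}
  ]
}}

```text
clock: 12.4
position: [0.4931, -0.1672, 0.2067]
ee_rot: [2.222, 2.221, 0.0]
force: [-1.1, -0.4, 3.5]
width: 0.277
gripper_force: 50.0
```

>>> {"fn": "move_arm", "kwargs": {
  "motion": [
    {"tx": 0,"ty": 0,"tz": 0.0015,"twist": 0},
    {"tx": 0,"ty": 0,"tz": 0,"twist": 0}
  ]
}}

```text
clock: 12.6
position: [0.4932, -0.1672, 0.2053]
ee_rot: [2.222, 2.221, 0.0]
force: [-0.9, 0.3, 3.2]
width: 0.274
gripper_force: 50.0
```

>>> {"fn": "move_arm", "kwargs": {
  "motion": [
    {"tx": 0,"ty": 0,"tz": 0.002,"twist": 0},
    {"tx": 0,"ty": 0,"tz": 0,"twist": 0}
  ]
}}

```text
clock: 12.8
position: [0.4931, -0.1672, 0.2032]
ee_rot: [2.222, 2.221, -0.0]
force: [-0.5, 0.0, 3.8]
width: 0.275
gripper_force: 50.0
```

>>> {"fn": "move_arm", "kwargs": {
  "motion": [
    {"tx": 0,"ty": 0,"tz": 0.002,"twist": 0},
    {"tx": 0,"ty": 0,"tz": 0,"twist": 0}
  ]
}}

```text
clock: 13.0
position: [0.4931, -0.1672, 0.2012]
ee_rot: [2.222, 2.221, -0.0]
force: [-1.6, 0.4, 3.4]
width: 0.272
gripper_force: 50.0
```

>>> {"fn": "move_arm", "kwargs": {
  "motion": [
    {"tx": 0,"ty": 0,"tz": 0.0015,"twist": 0},
    {"tx": 0,"ty": 0,"tz": 0,"twist": 0}
  ]
}}

```text
clock: 13.2
position: [0.4932, -0.1672, 0.1997]
ee_rot: [2.222, 2.221, 0.0]
force: [-0.6, 0.0, 3.7]
width: 0.272
gripper_force: 50.0
```

>>> {"fn": "move_arm", "kwargs": {
  "motion": [
    {"tx": 0,"ty": 0,"tz": 0.0015,"twist": 0},
    {"tx": 0,"ty": 0,"tz": 0,"twist": 0}
  ]
}}

```text
clock: 13.4
position: [0.4931, -0.1672, 0.1983]
ee_rot: [2.222, 2.221, 0.0]
force: [-1.1, 0.4, 3.1]
width: 0.274
gripper_force: 50.0
```

>>> {"fn": "move_arm", "kwargs": {
  "motion": [
    {"tx": 0,"ty": 0,"tz": 0.0015,"twist": 0},
    {"tx": 0,"ty": 0,"tz": 0,"twist": 0}
  ]
}}

```text
clock: 13.6
position: [0.4932, -0.1672, 0.1967]
ee_rot: [2.222, 2.221, 0.0]
force: [-0.9, 0.5, 4.1]
width: 0.28
gripper_force: 50.0
```

>>> {"fn": "move_arm", "kwargs": {
  "motion": [
    {"tx": 0,"ty": 0,"tz": 0.0015,"twist": 0},
    {"tx": 0,"ty": 0,"tz": 0,"twist": 0}
  ]
}}

```text
clock: 13.8
position: [0.4932, -0.1672, 0.1957]
ee_rot: [2.221, 2.221, 0.0]
force: [-2.2, 1.0, 8.7]
width: 0.278
gripper_force: 50.0
```

>>> {"fn": "move_arm", "kwargs": {
  "motion": [
    {"tx": 0,"ty": 0,"tz": 0.0015,"twist": 0},
    {"tx": 0,"ty": 0,"tz": 0,"twist": 0}
  ]
}}

```text
clock: 14.0
position: [0.4935, -0.1672, 0.195]
ee_rot: [2.221, 2.22, 0.0]
force: [-4.1, 1.2, 16.9]
width: 0.278
gripper_force: 50.0
```

>>> {"fn": "move_arm", "kwargs": {
  "motion": [
    {"tx": 0,"ty": 0,"tz": 0.0015,"twist": 0},
    {"tx": 0,"ty": 0,"tz": 0,"twist": 0}
  ]
}}

```text
clock: 14.2
position: [0.4938, -0.1673, 0.1944]
ee_rot: [2.22, 2.219, 0.0]
force: [-6.7, 0.7, 24.9]
width: 0.275
gripper_force: 50.1
```

```bash
python3 - <<'E'
from h import *
S=arm.calibration("scene")
def proj(X,C):
    K=np.array(C["K"]);T=np.array(C["T"]);p=T[:3,:3].T@(np.array(X)-T[:3,3]);q=p[:2]/p[2];q=q*(1+C["k1"]*(q@q));return K[:2,:2]@q+K[:2,2]
now=save("scene","s6");old=cv2.cvtColor(cv2.imread("pics/s4.png"),cv2.COLOR_BGR2RGB)
T=np.array(S["T"]);d=T[:2,3]-[.493,-.17];d=d/np.linalg.norm(d)*.016
print(arm.observe()["force"],arm.observe()["position"])
for z in np.arange(.14,.01,-.004):
    u=proj([.493+d[0],-.17+d[1],z],S)
    g=lambda im:np.array([cv2.getRectSubPix(im.astype(np.float32),(1,1),(float(u[0]+k),float(u[1]))).ravel() for k in(-2,-1,0,1,2)]).mean(0).round().astype(int)
    print(round(z,3),u.round(1),g(old),g(now))
E
```

```text
[-6.19574709  0.44333317 25.32368951] [ 0.49374409 -0.16722482  0.19434808]
0.14 [301.1 134.8] [60 63 64] [55 49 39]
0.136 [301.1 136. ] [48 57 63] [59 54 46]
0.132 [301.2 137.2] [37 46 53] [50 46 38]
0.128 [301.2 138.3] [33 41 46] [49 44 38]
0.124 [301.3 139.5] [34 40 45] [48 44 38]
0.12 [301.3 140.7] [43 45 45] [49 44 38]
0.116 [301.4 141.9] [57 56 49] [49 45 39]
0.112 [301.4 143. ] [66 61 50] [48 43 37]
0.108 [301.4 144.2] [66 59 45] [49 44 38]
0.104 [301.5 145.3] [66 56 38] [48 44 37]
0.1 [301.5 146.4] [64 55 37] [49 44 37]
0.096 [301.6 147.6] [58 50 34] [49 44 37]
0.092 [301.6 148.7] [53 47 33] [48 44 39]
0.088 [301.7 149.8] [54 46 36] [44 45 45]
0.084 [301.7 150.9] [58 43 42] [39 45 49]
0.08 [301.7 152. ] [60 40 44] [33 41 46]
0.076 [301.8 153.1] [57 40 44] [37 42 45]
0.072 [301.8 154.2] [52 37 40] [50 48 42]
0.068 [301.9 155.3] [49 36 38] [57 50 36]
0.064 [301.9 156.4] [50 39 38] [56 48 33]
0.06 [301.9 157.4] [51 44 39] [55 47 35]
0.056 [302.  158.5] [52 46 39] [56 44 38]
0.052 [302.  159.6] [46 41 35] [50 38 38]
0.048 [302.1 160.6] [29 30 24] [32 28 27]
0.044 [302.1 161.7] [21 24 18] [22 24 20]
0.04 [302.1 162.7] [24 26 18] [26 27 19]
0.036 [302.2 163.7] [22 25 18] [23 25 18]
0.032 [302.2 164.8] [20 24 18] [20 24 18]
0.028 [302.3 165.8] [33 33 24] [36 35 27]
0.024 [302.3 166.8] [54 46 33] [55 47 33]
0.02 [302.3 167.8] [59 48 30] [61 49 31]
0.016 [302.4 168.8] [52 41 25] [53 42 25]
0.012 [302.4 169.8] [47 38 23] [48 39 23]
```

>>> {"fn": "move_arm", "kwargs": {
  "motion": [
    {"tx": 0,"ty": -0.001,"tz": 0,"twist": 0},
    {"tx": 0,"ty": 0,"tz": 0,"twist": 0},
    {"tx": 0,"ty": 0,"tz": 0,"twist": 0},
    {"tx": 0,"ty": 0,"tz": 0,"twist": 0}
  ]
}}

```text
clock: 14.65
position: [0.4933, -0.1672, 0.1944]
ee_rot: [2.22, 2.219, 0.002]
force: [-4.4, 0.9, 23.5]
width: 0.276
gripper_force: 50.0
```

Even after I relieved the side load, Fz stays at 23.5 N, and the soap bands look tight in the scene image. So the stack is home. I'll hold briefly, then withdraw.

>>> {"fn": "move_arm", "kwargs": {
  "motion": [
    {"tx": 0,"ty": 0,"tz": 0,"twist": 0},
    {"tx": 0,"ty": 0,"tz": 0,"twist": 0},
    {"tx": 0,"ty": 0,"tz": 0,"twist": 0},
    {"tx": 0,"ty": 0,"tz": 0,"twist": 0},
    {"tx": 0,"ty": 0,"tz": -0.004,"twist": 0},
    {"tx": 0,"ty": 0,"tz": -0.01,"twist": 0},
    {"tx": 0,"ty": 0,"tz": -0.015,"twist": 0},
    {"tx": 0,"ty": 0,"tz": -0.02,"twist": 0},
    {"tx": 0,"ty": 0,"tz": -0.02,"twist": 0},
    {"tx": 0,"ty": 0,"tz": -0.02,"twist": 0},
    {"tx": 0,"ty": 0,"tz": 0,"twist": 0},
    {"tx": 0,"ty": 0,"tz": 0,"twist": 0}
  ]
}}

```text
clock: 15.85
position: [0.492, -0.1672, 0.281]
ee_rot: [2.222, 2.221, -0.0]
force: [-0.4, -0.0, -1.0]
width: 0.274
gripper_force: 50.0
```

```bash
python3 - <<'E'
from h import *
o=arm.observe();print(o["position"],o["force"],o["ee_rot"])
S=arm.calibration("scene")
def proj(X,C):
    K=np.array(C["K"]);T=np.array(C["T"]);p=T[:3,:3].T@(np.array(X)-T[:3,3]);q=p[:2]/p[2];q=q*(1+C["k1"]*(q@q));return K[:2,:2]@q+K[:2,2]
now=save("scene","s7");old=cv2.cvtColor(cv2.imread("pics/s6.png"),cv2.COLOR_BGR2RGB)
T=np.array(S["T"]);d=T[:2,3]-[.493,-.17];d=d/np.linalg.norm(d)*.016
for z in np.arange(.1,.04,-.004):
    u=proj([.493+d[0],-.17+d[1],z],S)
    g=lambda im:np.array([cv2.getRectSubPix(im.astype(np.float32),(1,1),(float(u[0]+k),float(u[1]))).ravel() for k in(-2,-1,0,1,2)]).mean(0).round().astype(int)
    print(round(z,3),g(old),g(now))
E
```

```text
[ 0.49197962 -0.16723616  0.28096801] [-0.4373605  -0.01060634 -1.02853244] [ 2.22171367e+00  2.22098945e+00 -1.39205805e-04]
0.1 [49 44 37] [58 58 55]
0.096 [49 44 37] [51 54 54]
0.092 [48 44 39] [40 48 54]
0.088 [44 45 45] [36 45 52]
0.084 [39 45 49] [35 43 48]
0.08 [33 41 46] [34 41 45]
0.076 [37 42 45] [40 43 43]
0.072 [50 48 42] [55 50 40]
0.068 [57 50 36] [59 51 36]
0.064 [56 48 33] [54 48 33]
0.06 [55 47 35] [55 46 35]
0.056 [56 44 38] [55 42 40]
0.052 [50 38 38] [47 35 37]
0.048 [32 28 27] [30 27 25]
0.044 [22 24 20] [21 23 18]
```

>>> {"fn": "move_arm", "kwargs": {
  "motion": [
    {"tx": 0.0357,"ty": 0.0093,"tz": 0,"twist": 0},
    {"tx": 0.0357,"ty": 0.0093,"tz": 0,"twist": 0},
    {"tx": 0.0357,"ty": 0.0093,"tz": 0,"twist": 0},
    {"tx": 0.0357,"ty": 0.0093,"tz": 0,"twist": 0},
    {"tx": 0.0357,"ty": 0.0093,"tz": 0,"twist": 0},
    {"tx": 0.0357,"ty": 0.0093,"tz": 0,"twist": 0},
    {"tx": 0.0357,"ty": 0.0093,"tz": 0,"twist": 0},
    {"tx": 0.0357,"ty": 0.0093,"tz": 0,"twist": 0},
    {"tx": 0.0357,"ty": 0.0093,"tz": 0,"twist": 0},
    {"tx": 0.0352,"ty": 0.0094,"tz": 0,"twist": 0},
    {"tx": 0,"ty": 0,"tz": 0,"twist": 0},
    {"tx": 0,"ty": 0,"tz": 0,"twist": 0}
  ]
}}

```text
clock: 17.1
position: [0.5846, 0.19, 0.2796]
ee_rot: [-2.218, -2.223, 0.003]
force: [-0.3, -0.3, -0.6]
width: 0.28
gripper_force: 50.0
```

>>> {"fn": "move_arm", "kwargs": {
  "motion": [
    {"tx": 0,"ty": 0,"tz": 0.03,"twist": 0},
    {"tx": 0,"ty": 0,"tz": 0.03,"twist": 0},
    {"tx": 0,"ty": 0,"tz": 0.03,"twist": 0},
    {"tx": 0,"ty": 0,"tz": 0.01,"twist": 0},
    {"tx": 0,"ty": 0,"tz": 0.005,"twist": 0},
    {"tx": 0,"ty": 0,"tz": 0.005,"twist": 0},
    {"tx": 0,"ty": 0,"tz": 0,"twist": 0}
  ]
}}

```text
clock: 17.8
position: [0.5857, 0.1892, 0.1718]
ee_rot: [2.222, 2.22, 0.001]
force: [-0.3, 0.1, -1.0]
width: 0.274
gripper_force: 50.0
```

>>> {"fn": "move_arm", "kwargs": {
  "motion": [
    {"tx": 0,"ty": 0,"tz": 0.004,"twist": 0},
    {"tx": 0,"ty": 0,"tz": 0.004,"twist": 0},
    {"tx": 0,"ty": 0,"tz": 0,"twist": 0}
  ]
}}

```text
clock: 18.1
position: [0.5851, 0.1892, 0.1629]
ee_rot: [-2.222, -2.221, 0.001]
force: [-0.5, 0.0, -0.7]
width: 0.277
gripper_force: 50.0
```

>>> {"fn": "move_arm", "kwargs": {
  "motion": [
    {"tx": 0,"ty": 0,"tz": 0.008,"twist": 0},
    {"tx": 0,"ty": 0,"tz": 0.008,"twist": 0},
    {"tx": 0,"ty": 0,"tz": 0.008,"twist": 0},
    {"tx": 0,"ty": 0,"tz": 0.008,"twist": 0},
    {"tx": 0,"ty": 0,"tz": 0.004,"twist": 0},
    {"tx": 0,"ty": 0,"tz": 0.002,"twist": 0},
    {"tx": 0,"ty": 0,"tz": 0.002,"twist": 0},
    {"tx": 0,"ty": 0,"tz": 0,"twist": 0}
  ]
}}

```text
clock: 18.9
position: [0.5853, 0.1893, 0.1232]
ee_rot: [2.222, 2.221, 0.0]
force: [-1.1, -0.1, -1.1]
width: 0.277
gripper_force: 50.0
```

>>> {"fn": "move_arm", "kwargs": {
  "motion": [
    {"tx": 0,"ty": 0,"tz": 0.002,"twist": 0},
    {"tx": 0,"ty": 0,"tz": 0,"twist": 0}
  ]
}}

```text
clock: 19.1
position: [0.5853, 0.1893, 0.1212]
ee_rot: [2.222, 2.221, 0.0]
force: [0.3, -0.5, -1.1]
width: 0.274
gripper_force: 50.0
```

>>> {"fn": "move_arm", "kwargs": {
  "motion": [
    {"tx": 0,"ty": 0,"tz": 0.001,"twist": 0},
    {"tx": 0,"ty": 0,"tz": 0,"twist": 0}
  ]
}}

```text
clock: 19.3
position: [0.5853, 0.1893, 0.1202]
ee_rot: [2.222, 2.221, 0.0]
force: [0.5, 0.1, -0.6]
width: 0.278
gripper_force: 50.0
```

>>> {"fn": "move_arm", "kwargs": {
  "motion": [
    {"tx": 0,"ty": 0,"tz": 0.001,"twist": 0},
    {"tx": 0,"ty": 0,"tz": 0,"twist": 0}
  ]
}}

```text
clock: 19.5
position: [0.5852, 0.1893, 0.1191]
ee_rot: [-2.222, -2.221, 0.0]
force: [-0.5, -0.0, -0.4]
width: 0.277
gripper_force: 50.0
```

>>> {"fn": "move_arm", "kwargs": {
  "motion": [
    {"tx": 0,"ty": 0,"tz": 0,"twist": 0},
    {"tx": 0,"ty": 0,"tz": 0,"twist": 0},
    {"tx": 0,"ty": 0,"tz": 0,"twist": 0},
    {"tx": 0,"ty": 0,"tz": 0,"twist": 0},
    {"tx": 0,"ty": 0,"tz": 0,"twist": 0},
    {"tx": 0,"ty": 0,"tz": 0,"twist": 0},
    {"tx": 0,"ty": 0,"tz": 0,"twist": 0},
    {"tx": 0,"ty": 0,"tz": 0,"twist": 0},
    {"tx": 0,"ty": 0,"tz": 0,"twist": 0},
    {"tx": 0,"ty": 0,"tz": 0,"twist": 0}
  ],
  "gripper": -1
}}

```text
clock: 20.5
position: [0.5853, 0.1893, 0.1192]
ee_rot: [2.222, 2.221, -0.0]
force: [-0.3, -0.1, 0.5]
width: 0.996
gripper_force: 0.0
```

>>> {"fn": "move_arm", "kwargs": {
  "motion": [
    {"tx": 0,"ty": 0,"tz": -0.02,"twist": 0},
    {"tx": 0,"ty": 0,"tz": -0.03,"twist": 0},
    {"tx": 0,"ty": 0,"tz": -0.03,"twist": 0},
    {"tx": 0,"ty": 0,"tz": -0.03,"twist": 0},
    {"tx": 0,"ty": 0,"tz": -0.03,"twist": 0},
    {"tx": -0.037,"ty": 0,"tz": -0.03,"twist": 0},
    {"tx": 0,"ty": 0,"tz": -0.03,"twist": 0},
    {"tx": 0,"ty": 0,"tz": 0,"twist": 0},
    {"tx": 0,"ty": 0,"tz": 0,"twist": 0}
  ]
}}

```text
clock: 21.4
position: [0.5853, 0.1526, 0.3197]
ee_rot: [2.221, 2.221, 0.002]
force: [0.3, 0.2, -1.3]
width: 1.002
gripper_force: 0.0
```

```bash
python3 - <<'E'
from h import *
w=save("wrist","w8");s=save("scene","s8");o=arm.observe();print(o["position"],o["force"],o["width"])
for c,q,z in(("wrist","rod_handle",.134),("wrist","pot",0),("scene","rod_handle",.134)):
    for d in arm.place_of(c,q)[:3]:
        p=np.array(d["point"])*[640,400];print(c,q,round(d["conf"],2),p.round(1),atz(ray(c,p),z).round(4))
a=cv2.resize(s[110:300,260:400],None,fx=3,fy=3);b=cv2.resize(w[40:230,250:370],None,fx=3,fy=3)
cv2.imwrite("pics/c8.png",cv2.cvtColor(np.hstack([a,b]),cv2.COLOR_RGB2BGR))
E
```

```text
[0.58471808 0.15245567 0.31815096] [-0.29130601  0.25326243 -0.0250979 ] 0.9966161532590614
wrist rod_handle 0.96 [330.7 212.1] [0.5854 0.1136 0.134 ]
wrist rod_handle 0.7 [321.3  60.4] [0.576  0.2679 0.134 ]
wrist rod_handle 0.69 [331.8 144.6] [0.5864 0.1868 0.134 ]
wrist pot 0.91 [330.8 131.5] [0.5859 0.1902 0.    ]
scene rod_handle 0.8 [361.2 245.8] [0.5815 0.1842 0.134 ]
scene rod_handle 0.73 [331.8 228.5] [0.6052 0.1158 0.134 ]
scene rod_handle 0.61 [388.9 287.3] [0.5966 0.2857 0.134 ]
```

View pics/c8.png

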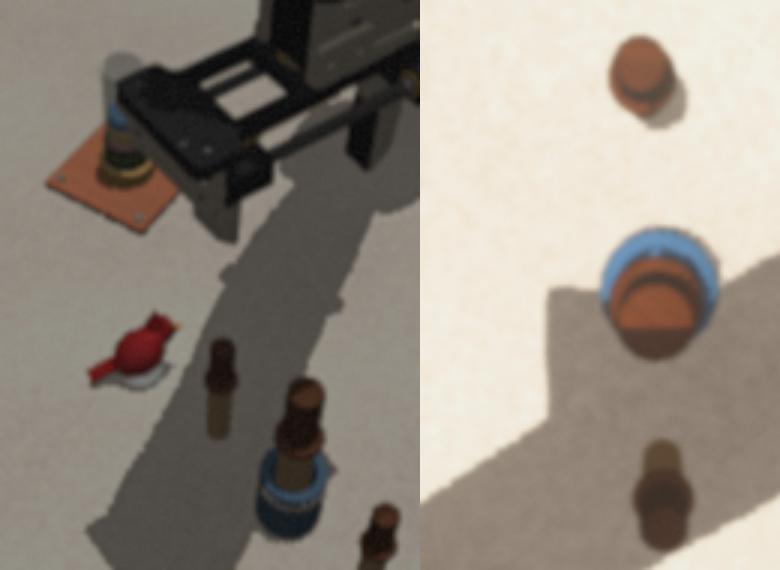

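The final picture shows the rod upright in its pot, the gripper clear, the soaps low in the tube and the cardinal where it was. Handing in.

```bash
python3 -c "
from cell import arm
print(arm.sign_off())"
```

```text
the job is handed in; nothing more can be done
None
```

I handed the job in at about 22 s: the soaps are rammed tight onto the platform (pressed at about 24–25 N on the wrist sensor), the rod is standing released in its pot, and the lantern, cardinal and church were left alone; the hand-in gave no verdict back.

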